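# Fetch the garlic press from the drawer behind the mill and the spice jar

## Task

The pepper mill and the small spice jar stand in the way of the drawer: stand both of them aside on the wooden tray, then pull the drawer out, take out the garlic press and lay it flat on the chopping board. Then push the drawer fully shut and put the mill and the spice jar back upright, each exactly where it stood at the start. Leave the garlic bulb and the honey jar where they are.

Things in the scene. Friction and masses are not known exactly. Their poses are not given: they have to be found in the camera images.
- mill: Turned dark-brown wooden pepper mill standing upright, 170 tall, 58 wide at the foot; a round head 48 wide (best grip, at 125 to 155 above the foot) with a small steel button on top; about 0.18 kg. Origin: centre of its underside, z up its axis. Stands in front of one half of the drawer, on the left or right of the knob (a second mill, far off at the left end of the worktop, is not meant).
- spice_jar: Slim round glass spice jar with a plastic cap, 50 in diameter, 110 tall (cap from 90 up, fixed), about 0.09 kg; grip it round the top at about 88 above its foot, which is higher than the drawer unit. Origin: centre of its underside, z up its axis. Stands in front of the other half of the drawer.
- press: Grey metal garlic press lying closed (its lever does not move), 180 long along its y, 28 wide along x, 39 high, about 0.21 kg. Origin: middle of its underside. At the start it lies lengthwise across the slightly open drawer, on the drawer's floor 16 above the worktop, half hidden under the unit's top; grip it across the 28 width at its middle, 20 to 25 above its underside.
- garlic: Garlic bulb, 43 x 45 x 40, loose on the chopping board. Origin: its underside. Leave it there.
- honey_jar: Honey jar with a broad cap, 68 in diameter, 92 tall, loose beside the drawer unit. Origin: centre of its underside. Leave it there.
- drawer_unit: Low wooden drawer unit fixed on the worktop, 155 deep (x), 270 wide (y), 80 high; two tea lights, 15 high, are fixed on the rear of its top. Origin: centre of its underside. Its front looks along its -x, at x = -77.5; the drawer slides out along -x.
- drawer (a joint): How far the drawer is pulled out: 0 fully shut (its front flush with the unit), 0.125 fully out; starts ajar at 0.05 to 0.06. About 1.5 N of friction, it stays where it is left. Its front is 246 wide, 12 thick and reaches 12 to 68 above the worktop; behind it is an open tray inside 226 wide and 109 deep, sides up to 52.
- knob (a point): Centre of the head of the drawer's round dark knob, 26 in diameter, 17 out from the drawer's front (the knob stands 26 proud), 40 above the worktop; moves with the drawer. Can be gripped from above across the unit's y to pull and to push the drawer.
- tray: Dark wooden serving tray fixed on the worktop, 170 (x) x 200 (y) outside, rim 6 thick and 22 high, floor 6 above the worktop; small bow handles on its two y ends. Origin: centre of its underside. The side area for the mill and the jar.
- board: Beech chopping board fixed on the worktop, 200 (x) x 300 (y) x 18 thick, so its top is 18 above the worktop. Origin: centre of its underside. The garlic bulb lies just on the robot side of its middle (15 to 30 towards -x); the strip along its far (+x) long edge is free. (Another board with a knife, far off at the left end of the worktop, is not meant.)
Mind the look-alikes: they are no part of the job. Leave any green or turquoise look-alike of the spice_jar alone.

How it is judged (in metres and radians):
On the way, in this order (a step that is already met when the one before it is completed fails the run):
1. mill and spice jar both stand upright on the tray (x of mill in the frame of tray between -0.08 and 0.08 m and y of mill in the frame of tray between -0.095 and 0.095 m and z of mill in the frame of tray between 0 and 0.015 m and angle between each of mill, spice_jar's own z axis and vertical below 0.15 rad and linear speed of each of mill, spice_jar below 0.02 m/s and angular speed of each of mill, spice_jar below 0.2 rad/s and x of spice_jar in the frame of tray between -0.08 and 0.08 m and y of spice_jar in the frame of tray between -0.095 and 0.095 m and z of spice_jar in the frame of tray between 0 and 0.015 m), for 0.2 s.
2. the drawer is pulled out by more than 80 mm, while mill and jar stand on the tray (all of step 1 and value of joint drawer above 0.08 m), for 0.1 s.
3. the press lies flat and still on the board (x of press in the frame of board between -0.095 and 0.095 m and y of press in the frame of board between -0.145 and 0.145 m and z of press in the frame of board between 0.01 and 0.03 m and angle between press's own z axis and vertical below 0.15 rad and linear speed of press below 0.02 m/s and angular speed of press below 0.2 rad/s), for 0.2 s.
4. the drawer is fully shut again (within 6 mm) (value of joint drawer below 0.006 m), for 0.1 s.
At the end, for the whole second after the job is handed in: Mill and spice jar stand upright (within 0.1 rad), released and at rest, each within 15 mm of where it stood at the start; the press lies flat and at rest on the board, its middle over the board; the drawer is shut to within 6 mm (all of step 3 and distance of each of mill, spice_jar from where it was at the start of the episode below 0.015 m and angle between each of mill, spice_jar's own z axis and vertical below 0.1 rad and linear speed of each of mill, spice_jar below 0.02 m/s and angular speed of each of mill, spice_jar below 0.2 rad/s and value of joint drawer below 0.006 m); the robot touches nothing.
It fails at once if the mill or the spice jar is tipped over (angle between any of mill, spice_jar's own z axis and vertical above 0.6 rad).
It fails at once if the garlic bulb or the honey jar is shifted by more than 20 mm (distance of any of garlic, honey_jar from where it was at the start of the episode above 0.02 m).
It also fails if it takes over 136 s, if anything falls off the work surface, if the arm or the gripper's body presses on something with over 40 N, if the wrist force passes 120 N, or if a joint passes its speed limit or range.

## Robot

A 6-joint arm with a two-finger parallel gripper is mounted at the origin on a cart in front of the work surface, level with it; the furniture and walls round the work are solid. World frame = base frame: x ahead of the robot, y to its left, z up, the work surface at z = 0. Lengths are in mm, angles in rad, forces in N, time in s.
With the tool pointing down it reaches from about 350 to 875 mm from the base axis. Payload 4.2 kg.
Tool frame: the origin (TCP) lies at the very end of the fingers, on their centre line; the grasp point (between the pads) lies 19 mm behind it; z points along the fingers, y is the line along which they close (so a half turn about z gives the same grasp; the last joint's range is limited). The gripper opens to 87 mm and grips with 3 to 60 N. Pads are 19 mm wide; open, the fingers measure 117 mm over their backs; the gripper's body (75 mm by 190 mm) begins 51 mm behind the grasp point.
Start: joints at [1.524, 0.385, 0.008, 0, -1.194, -0.259], TCP at [188.128, 595.993, 222.55] pointing down, gripper open.
Joint ranges: [-3.14, 3.14], [-1.21, 2.06], [-1.07, 1.41], [-3.16, 2.05], [-2.99, -0.16], [-3.1, 3.1]. Speed limits (rad/s): [2.79, 2.79, 3.14, 3.14, 3.14, 3.14].

## Interface

Orientations are given as a rotation vector (axis times angle).
In Python, from rig import manip gives the robot as it stands.
- The arm moves only by the shell command python3 -m pendant 'ROWS' [FORCE]. ROWS is JSON, a list that holds one entry, the list of rows, each a list of 7 numbers: the shift along the tool's x, y, z in units of 30 mm (1.0 is 30 mm), then the turn, a rotation vector about the tool's x, y, z in units of 5 degrees (1.0 is 5 degrees), then the finger opening in mm, from 0 to 87. In form: [[[dx, dy, dz, rx, ry, rz, jaw], ...]]. A call has 1 to 20 rows; each row is the pose to reach, as a shift and turn from the pose commanded when the call began, along the tool's axes at that moment; what a row does not reach only later rows make up. A row lasts 1/12 s, in which the tool goes at most 41.7 mm and 7.16 degrees, less where a joint would pass 70% of its speed; a pose out of reach is approached as far as the arm can. A call with a gripper value outside its range is refused whole. The fingers move at their own pace and stop on an object; FORCE is the grip in N (left out, the last holds). Time passes only in rows, so rows that repeat a pose let the fingers close. It gives the time, the measured TCP pose, the force, the opening and the grip force at its end, in the units of the state.
- manip.read_state(): the state, without advancing time (a new reading comes with each control period).
- manip.snapshot(name): name is "side" or "top" or "wrist"; returns a dict with "frame" (400x640x3 uint8, blue, green, red), "fx", "fy", "cx", "cy" (pixels), "extrinsics" (4x4, takes a point from camera to world coordinates). Camera axes: x right, y down, z forward; pixel columns grow to the right and rows downward; lengths in mm; the calibration is good to about 2 mm. The wrist camera is an equidistant fisheye: a pixel r from the principal point sees the ray r / f radians off the axis. A picture is of the moment at which its call begins. There is no depth.
- manip.finish_job(): hands the job in; it is judged then, once.
Trained networks look in the newest picture that a camera, given by its name, has taken for a name from the list of things; names that differ only in an ending like _2 or _b are one class to them, and where a whole thing is asked for, a point or a joint stands for the part that bears it (a point fixed in the world has none). Each returns a list of dicts, best first, with "score" (0 to 1); they miss things now and then, are a little off and sometimes report something else, mostly with a low value. They report only what shows in the picture. A call takes as long as a camera call. They do not tell look-alikes from the thing itself.
- manip.cut_out(camera, query): "mask" (400x640 bool, what is visible of it) and "centre" ([column, row] in pixels, amid what is visible of it).
- manip.landmark_of(camera, query): "centre" ([column, row] in pixels: a listed point, or the origin of a listed thing).
The state is a dict: "time_s": time; "joint_positions": joint angles; "qvel": joint speeds; "effort": joint torques, N m; "eef_pos": TCP position; "eef_rot": TCP orientation; "ft_force": force on the tool from outside, world axes, zero at the start; "torque": the same for the moment, N m; "grip_width": finger opening in mm; "grasp_force": force on a finger pad.
Only numpy, scipy, OpenCV 4.12 (cv2) and the standard library are available. Lean on these libraries where they do the work, as an engineer would, in place of code of your own. Each camera call takes 0.05 s, during which the arm holds its last target. There are 200 camera calls.

## Working session

There is one attempt and no reset: what is moved stays moved. The work goes in short steps, Python scripts to look and compute and a shell command to move; the robot and the scene stay as the last step left them, time stands still between calls to the robot, and variables do not carry over. Pictures are saved under pics/ and viewed, at most 16 in all, crops included, and the job is handed in when it is done.

```bash
mkdir -p pics; ls
cat > h.py <<'E'
import numpy as np, cv2
from rig import manip
from scipy.spatial.transform import Rotation as R
def snap(c,name=None):
    s=manip.snapshot(c)
    if name: cv2.imwrite(f'pics/{name}.png',s['frame'])
    return s
def ray(s,uv):
    T=np.array(s['extrinsics']);x=(uv[0]-s['cx'])/s['fx'];y=(uv[1]-s['cy'])/s['fy']
    return T[:3,3],T[:3,:3]@np.array([x,y,1.])
def at(s,uv,z):
    o,d=ray(s,uv);return o+d*(z-o[2])/d[2]
def proj(s,p):
    T=np.array(s['extrinsics']);q=T[:3,:3].T@(np.array(p)-T[:3,3]);return s['fx']*q[0]/q[2]+s['cx'],s['fy']*q[1]/q[2]+s['cy']
E
python3 - <<'E'
from h import *
st=manip.read_state();print(st)
for c in('side','top'):
    s=snap(c,c+'0');print(c,s['fx'],s['cx'],s['cy'],np.array(s['extrinsics']).round(3).tolist())
    for q in 'mill spice_jar press garlic honey_jar drawer_unit drawer knob tray board'.split():
        l=[(np.round(d['centre'],1).tolist(),round(d['score'],2)) for d in manip.landmark_of(c,q)]
        print(q,l, [np.round(at(s,d[0],40 if q=='knob' else 0)[:2]).tolist() for d in l])
E
```

```text
pics
{'time_s': 0.0, 'joint_positions': array([ 1.52360600e+00,  3.85573271e-01,  6.63236518e-03, -4.85461889e-04,
       -1.19396091e+00, -2.58573379e-01]), 'qvel': array([ 0.0007472 ,  0.00090703,  0.00204902, -0.00255445, -0.00139523,
       -0.0001648 ]), 'effort': array([-1.43306097e-03, -3.90666175e+01,  1.87411469e+01,  4.21997845e+00,
        1.10638904e-02, -1.85866861e-04]), 'eef_pos': array([187.96003868, 595.45202988, 221.45405659]), 'eef_rot': array([ 3.10279089e+00, -4.78375498e-01, -3.55660187e-04]), 'ft_force': array([ 0.24516543, -0.1201165 ,  0.85712476]), 'torque': array([-0.00264644,  0.02579881, -0.01906109]), 'grasp_force': 0.0, 'grip_width': 86.8774469703576}
side 482.25325575603347 321.33841856774495 196.68089010971534 [[-0.976, -0.139, 0.169, 397.057], [-0.219, 0.589, -0.778, 967.984], [0.009, -0.796, -0.605, 653.407], [0.0, 0.0, 0.0, 1.0]]
mill [([314.0, 228.2], 0.9)] [[570.0, 236.0]]
spice_jar [([334.2, 181.6], 0.7), ([281.0, 152.1], 0.61)] [[563.0, 65.0], [720.0, -31.0]]
press [([270.4, 196.1], 0.86)] [[691.0, 152.0]]
garlic [([399.1, 265.5], 0.73), ([239.3, 192.7], 0.59)] [[389.0, 304.0], [763.0, 156.0]]
honey_jar [([266.2, 255.5], 0.62), ([382.9, 283.3], 0.5)] [[642.0, 335.0], [414.0, 356.0]]
drawer_unit [([239.1, 188.5], 0.74), ([397.3, 266.4], 0.69)] [[769.0, 141.0], [392.0, 307.0]]Traceback (most recent call last):
  File "<stdin>", line 6, in <module>
ValueError: it knows: board, drawer_unit, garlic, honey_jar, knob, mill, press, spice_jar, tray
```

Run:
```python
from h import *
for c in('side','top'):
    s=snap(c,c+'0');print(c,s['fx'],s['cx'],s['cy'],np.array(s['extrinsics']).round(3).tolist())
    for q in 'mill spice_jar press garlic honey_jar drawer_unit knob tray board'.split():
        l=[(np.round(d['centre'],1).tolist(),round(d['score'],2)) for d in manip.landmark_of(c,q)]
        print(q,l, [np.round(at(s,d[0],dict(knob=40,press=16,garlic=18).get(q,0))[:2]).tolist() for d in l])
```

```text
side 482.25325575603347 321.33841856774495 196.68089010971534 [[-0.976, -0.139, 0.169, 397.057], [-0.219, 0.589, -0.778, 967.984], [0.009, -0.796, -0.605, 653.407], [0.0, 0.0, 0.0, 1.0]]
mill [([312.5, 225.5], 0.58)] [[575.0, 229.0]]
spice_jar [([330.4, 182.8], 0.98), ([281.1, 150.5], 0.87), ([322.4, 154.9], 0.81)] [[570.0, 71.0], [722.0, -38.0], [615.0, -42.0]]
press [([269.9, 196.8], 0.83)] [[684.0, 175.0]]
garlic [([396.9, 266.9], 0.87)] [[393.0, 327.0]]
honey_jar [([267.6, 256.1], 0.76)] [[638.0, 336.0]]
drawer_unit [([238.7, 190.3], 0.65)] [[767.0, 148.0]]
knob [([304.9, 188.2], 0.89)] [[609.0, 158.0]]
tray [([312.9, 229.6], 0.4)] [[572.0, 241.0]]
board [([384.1, 283.1], 0.89)] [[412.0, 355.0]]
top 374.1947282566898 316.24909597607075 206.24795488343824 [[0.122, -0.97, 0.21, 385.386], [-0.993, -0.118, 0.032, 184.522], [-0.006, -0.213, -0.977, 940.647], [0.0, 0.0, 0.0, 1.0]]
mill [([311.0, 212.7], 0.79)] [[570.0, 226.0]]
spice_jar [([370.2, 218.7], 0.73), ([418.5, 169.6], 0.7)] [[572.0, 74.0], [718.0, -39.0]]
press [([338.0, 173.3], 0.7)] [[678.0, 169.0]]
garlic [([261.5, 276.0], 0.52)] [[396.0, 325.0]]
honey_jar [([270.4, 179.3], 0.77)] [[645.0, 343.0]]
drawer_unit [([345.3, 145.1], 0.69), ([250.5, 264.2], 0.39)] [[763.0, 158.0], [422.0, 360.0]]
knob [([340.7, 198.7], 0.62)] [[606.0, 156.0]]
tray [([368.7, 284.1], 0.69)] [[409.0, 63.0]]
board [([252.7, 261.9], 0.84), ([310.9, 212.4], 0.27)] [[428.0, 355.0], [570.0, 227.0]]
```

View pics/side0.png

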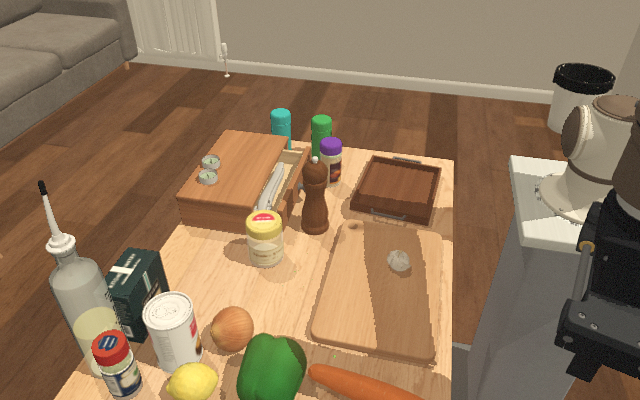

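View pics/top0.png

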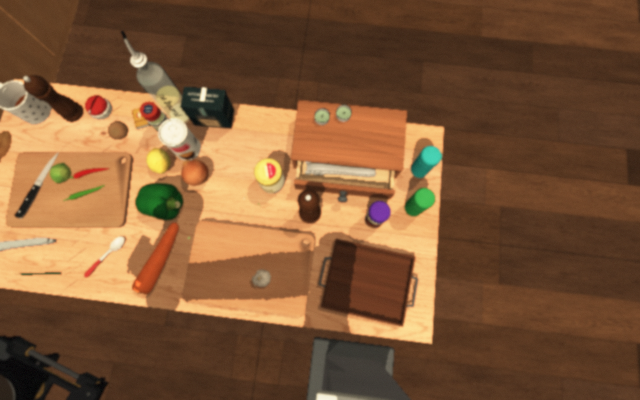

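```bash
cat > m.py <<'E'
from h import *
from scipy.optimize import minimize
def disc(d,z,n=24):
    a=np.linspace(0,2*np.pi,n,endpoint=False);return np.c_[d/2*np.cos(a),d/2*np.sin(a),0*a+z]
MODEL=dict(mill=np.vstack([disc(58,0),disc(58,8),disc(48,130),disc(48,150),disc(12,170)]),
 spice_jar=np.vstack([disc(50,0),disc(50,110)]),honey_jar=np.vstack([disc(68,0),disc(68,92)]))
def hullmask(pts):
    m=np.zeros((400*4,640*4),np.uint8);h=cv2.convexHull((np.array(pts)*4).astype(np.int32));cv2.fillConvexPoly(m,h,1);return m
def fit(q,guess,views):
    P=MODEL[q];obs=[]
    for c,s in views.items():
        best=None
        for d in manip.cut_out(c,q):
            u=proj(s,[*guess,P[:,2].max()/2])
            e=np.hypot(*(np.array(d['centre'])-u))
            if e<25 and (best is None or e<best[0]): best=(e,d)
        if best is None: print(q,c,'none');continue
        mk=best[1]['mask'].astype(np.uint8);n,l,stt,_=cv2.connectedComponentsWithStats(mk)
        mk=(l==1+np.argmax(stt[1:,4])).astype(np.uint8)
        v=cv2.findNonZero(mk);m=hullmask(v[:,0]+.5);obs.append((c,s,m))
    def cost(x,sel):
        k=0
        for c,s,m in sel:
            g=hullmask([proj(s,p+[x[0],x[1],0]) for p in P]);k+=1-(g&m).sum()/(g|m).sum()
        return k
    sets=[('both',obs)] if len(obs)==1 else [('both',obs)]+[(o[0],[o]) for o in obs]
    for n,sel in sets:
        r=minimize(cost,guess,args=(sel,),method='Nelder-Mead',options=dict(initial_simplex=np.array(guess)+[[0,0],[10,0],[0,10]],xatol=.2,fatol=1e-4))
        print(q,n,r.x.round(1),round(r.fun/len(sel),3))
E
python3 - <<'E'
from m import *
V={c:snap(c) for c in('side','top')}
for q,g in dict(mill=[571,227],spice_jar=[570,72],honey_jar=[641,340]).items(): fit(q,g,V)
for c in V:
  for q,z in dict(drawer_unit=80,tray=22,board=18,press=45).items():
    for d in manip.cut_out(c,q)[:2]:
        cs,_=cv2.findContours(d['mask'].astype(np.uint8),0,2);k=max(cs,key=cv2.contourArea)[:,0]
        w=np.array([at(V[c],p+.5,z)[:2] for p in k],np.float32);r=cv2.minAreaRect(w)
        print(c,q,round(d['score'],2),len(k),np.round(r[0]),np.round(r[1]),round(r[2],1))
s=V['top'];cv2.imwrite('pics/crop.png',cv2.resize(s['frame'][90:330,170:460],None,fx=2.5,fy=2.5,interpolation=2))
E
```

```text
mill top none
mill both [569.5 230.1] 0.047
spice_jar both [569.2  66.8] 0.104
spice_jar side [570.1  65.4] 0.152
spice_jar top [569.1  66.9] 0.049
honey_jar both [639.9 336.9] 0.087
honey_jar side [640.3 335.7] 0.075
honey_jar top [635.8 334.2] 0.091
side drawer_unit 0.84 223 [718. 194.] [241. 351.] 1.5
side tray 0.94 135 [415.  77.] [236. 170.] 84.1
side tray 0.47 66 [689. 138.] [ 33. 183.] 4.7
side board 0.57 180 [414. 367.] [310. 200.] 89.2
side board 0.33 106 [658. 118.] [ 75. 313.] 6.9
side press 0.74 72 [675. 171.] [ 34. 180.] 1.3
top drawer_unit 0.77 116 [712. 153.] [255. 275.] 0.1
top tray 0.89 153 [414.  66.] [232. 169.] 83.8
top board 0.59 123 [414. 356.] [302. 201.] 89.3
top board 0.28 43 [687. 164.] [ 33. 180.] 4.5
top press 0.74 35 [678. 164.] [ 32. 173.] 4.5
```

View pics/crop.png

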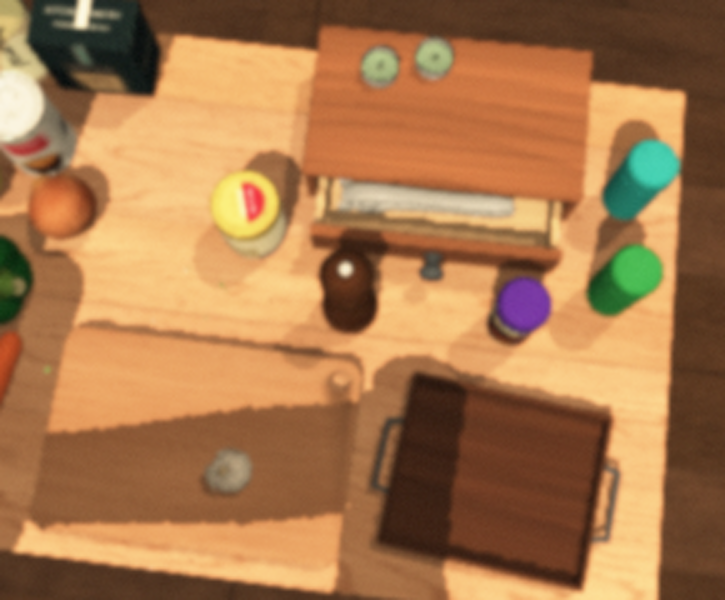

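```bash
cat >> h.py <<'E'
def go(x,y,z,yaw=None,flat=True):
    """shift/turn in row units to TCP x,y,z with tool x axis at world yaw (deg), pointing down"""
    st=manip.read_state();p=st['eef_pos'];M=R.from_rotvec(st['eef_rot']).as_matrix()
    d=M.T@(np.array([x,y,z])-p)/30
    cur=np.degrees(np.arctan2(M[1,0],M[0,0]));t=np.zeros(3)
    if yaw is not None:
        a=np.radians(yaw);c,s=np.cos(a),np.sin(a);G=np.array([[c,s,0],[s,-c,0],[0,0,-1]])
        t=np.degrees(R.from_matrix(M.T@G).as_rotvec())/5
    print('now',p.round(1),'yaw',round(cur,1),'w',round(st['grip_width'],1),'t',round(st['time_s'],1),'-> shift',d.round(2),'turn',t.round(2))
E
python3 - <<'E'
from h import *
s=snap('top')
f=lambda p,z:at(s,(170+p[0]/2.5,90+p[1]/2.5),z)[:2].round(1)
print('mill btn',f((345,268),170),'cap',f((522,305),110),'knob',f((432,258),53))
for n,ps,z in(('unit',[(322,27),(592,52),(582,200),(303,172)],80),('tray',[(416,375),(610,410),(582,588),(378,543)],22),('board',[(82,323),(362,358),(335,592),(15,550)],18),('front',[(312,235),(560,262)],68),('press',[(342,196),(512,208)],45)):
    w=np.array([f(p,z) for p in ps]);e=w[1]-w[0];print(n,w.tolist(),w.mean(0),np.degrees(np.arctan2(-e[0],e[1]))-180)
go(569,67,220,0)
E
```

```text
mill btn [568.7 229.2] cap [568.1  69.3] knob [616.8 152.8]
unit [[834.2, 288.8], [839.1, 18.2], [684.2, 16.9], [680.2, 286.9]] [759.425 152.7  ] -358.96260665154796
tray [[504.8, 154.6], [493.5, -37.1], [324.1, -22.1], [341.3, 172.8]] [415.925  67.05 ] -3.373468892801384
board [[516.9, 493.0], [515.7, 209.6], [291.8, 207.7], [292.5, 515.7]] [404.225 356.5  ] -0.24260594393552992
front [[621.8, 271.0], [623.7, 31.0]] [622.75 151.  ] -359.54641788790605
press [[671.8, 248.8], [679.6, 78.7]] [675.7  163.75] -357.3745194869173
now [188.1 596.  222.5] yaw -17.5 w 87.3 t 2.2 -> shift [17.41 12.99  0.09] turn [ 0.  -0.  -3.5]
```

```bash
python3 -m pendant '[[[17.4,13,0,0,0,-3.5,87],[17.4,13,0,0,0,-3.5,87],[17.4,13,0,0,0,-3.5,87],[17.4,13,0,0,0,-3.5,87],[17.4,13,0,0,0,-3.5,87],[17.4,13,0,0,0,-3.5,87],[17.4,13,0,0,0,-3.5,87],[17.4,13,0,0,0,-3.5,87],[17.4,13,0,0,0,-3.5,87],[17.4,13,0,0,0,-3.5,87],[17.4,13,0,0,0,-3.5,87],[17.4,13,0,0,0,-3.5,87],[17.4,13,0,0,0,-3.5,87],[17.4,13,0,0,0,-3.5,87],[17.4,13,0,0,0,-3.5,87],[17.4,13,0,0,0,-3.5,87],[17.4,13,0,0,0,-3.5,87],[17.4,13,0,0,0,-3.5,87],[17.4,13,0,0,0,-3.5,87],[17.4,13,0,0,0,-3.5,87]]]' 15
cat >> h.py <<'E'
def wat(s,uv,z):
    T=np.array(s['extrinsics']);v=np.array([uv[0]-s['cx'],uv[1]-s['cy']]);r=np.hypot(*v);a=r/s['fx']
    d=T[:3,:3]@np.array([*(np.sin(a)*v/max(r,1e-9)),np.cos(a)]);return (T[:3,3]+d*(z-T[2,3])/d[2])[:2].round(1)
E
python3 - <<'E'
from h import *
s=snap('wrist','w0');print(np.array(s['extrinsics']).round(2).tolist(),s['fx'])
for q,z in dict(mill=0,spice_jar=0,knob=40,press=16,drawer_unit=0,tray=0).items():
    print(q,[(np.round(d['centre']).tolist(),round(d['score'],2),wat(s,d['centre'],z).tolist()) for d in manip.landmark_of('wrist',q)])
go(568.5,68,69,0)
E
```

```text
time_s: 3.87
eef_pos: [568.0, 67.7, 222.7]
eef_rot: [-3.141, -0.001, -0.0]
ft_force: [-0.6, -0.5, -0.3]
grip_width: 86.8
grasp_force: 0.0
[[0.0, -0.96, -0.28, 643.78], [-1.0, -0.0, -0.0, 67.9], [-0.0, 0.28, -0.96, 383.18], [0.0, 0.0, 0.0, 1.0]] 309.70691628693146
mill [([200.0, 177.0], 0.89, [566.2, 229.5])]
spice_jar [([406.0, 58.0], 0.89, [718.7, -37.6]), ([320.0, 169.0], 0.82, [575.1, 69.8]), ([401.0, 139.0], 0.68, [614.8, -31.6])]
knob [([248.0, 148.0], 0.55, [606.5, 151.4]), ([321.0, 168.0], 0.53, [582.8, 68.0])]
press []
drawer_unit [([250.0, 24.0], 0.73, [762.7, 157.8])]
tray [([320.0, 280.0], 0.91, [416.2, 69.5])]
now [568.3  67.5 222.7] yaw 0.0 w 87.2 t 4.2 -> shift [ 0.   -0.02  5.12] turn [-0.   -0.    0.01]
```

View pics/w0.png

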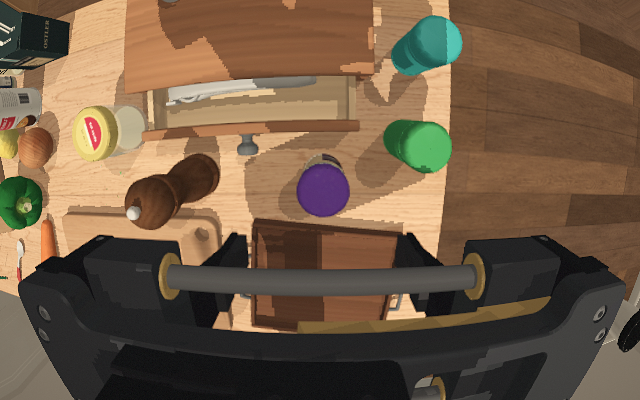

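```bash
python3 - <<'E'
from h import *
s=snap('wrist')
print(wat(s,(323.5,190),110),wat(s,(134,213),171),wat(s,(246,138),50),[wat(s,p,80).tolist() for p in((125,92),(372,73))],[wat(s,p,68).tolist() for p in((142,137),(360,124))])
E
python3 -m pendant '[[[0,0,0.5,0,0,0,87],[0,0,1.2,0,0,0,87],[0,0,2,0,0,0,87],[0,0,3,0,0,0,87],[0,0,3.6,0,0,0,87],[0,0,3.6,0,0,0,87],[0,0,3.6,0,0,0,87]]]' 15
```

```text
[575.7  65.8] [572.3 222.6] [619.5 150.2] [[682.1, 285.6], [685.7, 18.9]] [[628.8, 272.2], [634.4, 28.7]]
time_s: 4.85
eef_pos: [568.4, 66.8, 114.1]
eef_rot: [3.14, 0.0, -0.002]
ft_force: [0.6, 1.1, 0.9]
grip_width: 87.1
grasp_force: 0.0
```

```bash
python3 -m pendant '[[[0.1,-0.02,0.5,0,0,0,87],[0.1,-0.02,1,0,0,0,87],[0.1,-0.02,1.5,0,0,0,87],[0.1,-0.02,1.5,0,0,0,87],[0.1,-0.02,1.5,0,0,0,87],[0.1,-0.02,1.5,0,0,0,65],[0.1,-0.02,1.5,0,0,0,60],[0.1,-0.02,1.5,0,0,0,55],[0.1,-0.02,1.5,0,0,0,50],[0.1,-0.02,1.5,0,0,0,45],[0.1,-0.02,1.5,0,0,0,40],[0.1,-0.02,1.5,0,0,0,40],[0.1,-0.02,1.5,0,0,0,40]]]' 15
python3 - <<'E'
from h import *
go(413,25,200,-4)
E
```

```text
time_s: 5.93
eef_pos: [571.6, 67.4, 69.7]
eef_rot: [3.141, -0.0, 0.0]
ft_force: [0.5, -0.2, -0.1]
grip_width: 48.0
grasp_force: 14.9
now [571.6  67.4  69.7] yaw -0.0 w 48.0 t 5.9 -> shift [-5.28  1.42 -4.34] turn [ 0.  -0.   0.8]
```

```bash
python3 -m pendant '[[[0,0,-0.3,0,0,0,40],[0,0,-0.9,0,0,0,40],[0,0,-1.7,0,0,0,40],[0,0,-2.3,0,0,0,40],[-0.5,0.1,-2.3,0,0,0,40],[-1.1,0.3,-2.3,0,0,0,40],[-1.8,0.5,-2.3,0,0,0,40],[-2.5,0.7,-2.3,0,0,0,40],[-3.2,0.9,-2.3,0,0,0,40],[-3.9,1.1,-2.3,0,0,0,40],[-4.5,1.3,-2.3,0,0,0,40],[-5,1.45,-2.3,0,0,0,40],[-5.35,1.5,-2.3,0,0,0,40],[-5.35,1.5,-2.3,0,0,0,40],[-5.35,1.5,-2.3,0,0,0,40]]]' 15
python3 - <<'E'
from h import *
go(411,23,76.5,0)
s=snap('side','s1')
print([(np.round(d['centre']).tolist(),d['score']) for d in manip.cut_out('side','spice_jar')])
E
```

```text
time_s: 7.18
eef_pos: [411.5, 22.9, 139.2]
eef_rot: [-3.141, -0.0, -0.003]
ft_force: [0.1, -0.2, 0.2]
grip_width: 47.8
grasp_force: 15.0
now [411.5  22.9 139.2] yaw 0.0 w 47.8 t 7.2 -> shift [-0.02 -0.    2.09] turn [-0.01 -0.02  0.  ]
[([279.0, 123.0], 0.96), ([321.0, 137.0], 0.77), ([406.0, 143.0], 0.66)]
```

View pics/s1.png

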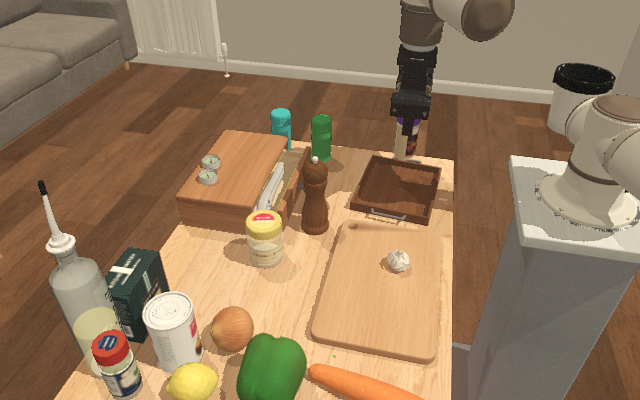

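The jar hangs in the gripper above the tray's far end (406,143). Lower and release.

```bash
python3 -m pendant '[[[0,0,0.5,0,0,0,40],[0,0,1.2,0,0,0,40],[0,0,1.7,0,0,0,40],[0,0,1.9,0,0,0,40],[0,0,2.0,0,0,0,40],[0,0,2.08,0,0,0,40],[0,0,2.1,0,0,0,40],[0,0,2.1,0,0,0,55],[0,0,2.1,0,0,0,70],[0,0,2.1,0,0,0,87],[0,0,2.1,0,0,0,87],[0,0,1.6,0,0,0,87],[0,0,0.6,0,0,0,87],[0,0,-1,0,0,0,87],[0,0,-2.3,0,0,0,87],[0,0,-2.8,0,0,0,87],[0,0,-2.8,0,0,0,87]]]' 15
python3 - <<'E'
from h import *
go(570,228.5,225,0)
E
```

```text
time_s: 8.7
eef_pos: [414.0, 23.5, 228.1]
eef_rot: [-3.137, -0.001, -0.019]
ft_force: [1.3, -0.6, -0.1]
grip_width: 86.6
grasp_force: 0.0
now [414.   23.5 228.1] yaw 0.0 w 86.6 t 8.7 -> shift [ 5.2  -6.83  0.19] turn [-0.05 -0.14  0.01]
```

```bash
python3 -m pendant '[[[5.2,-6.83,0,0,0,0,87],[5.2,-6.83,0,0,0,0,87],[5.2,-6.83,0,0,0,0,87],[5.2,-6.83,0,0,0,0,87],[5.2,-6.83,0,0,0,0,87],[5.2,-6.83,0,0,0,0,87],[5.2,-6.83,0,0,0,0,87],[5.2,-6.83,0,0,0,0,87],[5.2,-6.83,0,0,0,0,87],[5.2,-6.83,0,0,0,0,87],[5.2,-6.83,0,0,0,0,87]]]' 15
python3 - <<'E'
from h import *
s=snap('wrist','w1')
cv2.imwrite('pics/w1.png',s['frame'])
for q in('mill','spice_jar','garlic'):print(q,[(np.round(d['centre']).tolist(),round(d['score'],2),wat(s,d['centre'],0).tolist()) for d in manip.landmark_of('wrist',q)])
go(570,228.5,121,0)
E
```

```text
time_s: 9.62
eef_pos: [566.3, 226.2, 222.9]
eef_rot: [-3.142, 0.002, 0.0]
ft_force: [-0.2, 0.1, -0.3]
grip_width: 86.6
grasp_force: 0.0
mill [([317.0, 173.0], 0.75, [567.7, 232.3])]
spice_jar [([516.0, 70.0], 0.96, [722.1, -45.0]), ([509.0, 142.0], 0.57, [617.9, -36.3])]
garlic [([253.0, 301.0], 0.59, [373.8, 330.3])]
now [566.8 226.8 223.2] yaw -0.1 w 86.7 t 9.8 -> shift [ 0.1  -0.06  3.41] turn [-0.01 -0.01 -0.01]
```

View pics/w1.png

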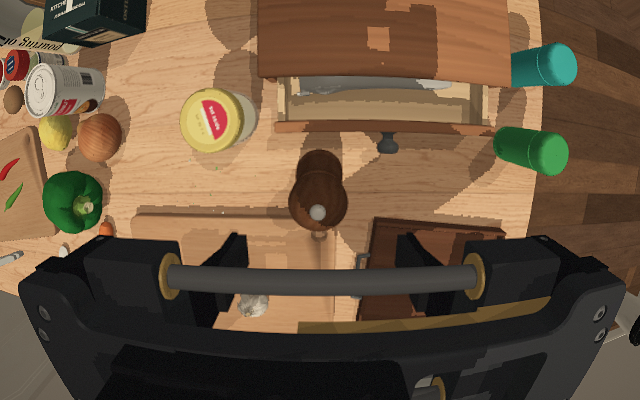

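```bash
python3 -m pendant '[[[0.1,-0.06,0.5,0,0,0,87],[0.1,-0.06,1.2,0,0,0,87],[0.1,-0.06,2,0,0,0,87],[0.1,-0.06,2.8,0,0,0,87],[0.1,-0.06,3.2,0,0,0,87],[0.1,-0.06,3.4,0,0,0,87],[0.1,-0.06,3.4,0,0,0,87],[0.1,-0.06,3.4,0,0,0,65],[0.1,-0.06,3.4,0,0,0,58],[0.1,-0.06,3.4,0,0,0,53],[0.1,-0.06,3.4,0,0,0,48],[0.1,-0.06,3.4,0,0,0,44],[0.1,-0.06,3.4,0,0,0,38],[0.1,-0.06,3.4,0,0,0,38],[0.1,-0.06,3.4,0,0,0,38]]]' 15
python3 - <<'E'
from h import *
go(419,111,200,0)
E
```

```text
time_s: 11.07
eef_pos: [570.2, 229.3, 120.8]
eef_rot: [-3.141, 0.0, -0.001]
ft_force: [-0.3, 0.7, 1.6]
grip_width: 47.1
grasp_force: 15.0
now [570.2 229.3 120.8] yaw -0.0 w 47.1 t 11.1 -> shift [-5.04  3.94 -2.64] turn [-0. -0. -0.]
```

```bash
python3 -m pendant '[[[0,0,-0.3,0,0,0,38],[0,0,-0.9,0,0,0,38],[0,0,-1.5,0,0,0,38],[0,0,-1.8,0,0,0,38],[-0.4,0.3,-1.8,0,0,0,38],[-1,0.8,-1.8,0,0,0,38],[-1.7,1.3,-1.8,0,0,0,38],[-2.4,1.9,-1.8,0,0,0,38],[-3.1,2.4,-1.8,0,0,0,38],[-3.8,3,-1.8,0,0,0,38],[-4.4,3.45,-1.8,0,0,0,38],[-4.8,3.75,-1.8,0,0,0,38],[-5.05,3.94,-1.8,0,0,0,38],[-5.05,3.94,-1.8,0,0,0,38],[-5.05,3.94,-1.8,0,0,0,38],[-5.05,3.94,-1.8,0,0,0,38]]]' 15
python3 - <<'E'
from h import *
go(419,111,127.5,0)
E
```

```text
time_s: 12.4
eef_pos: [419.5, 111.8, 174.8]
eef_rot: [-3.141, 0.0, -0.002]
ft_force: [-0.2, 0.9, -2.2]
grip_width: 47.2
grasp_force: 15.0
now [419.5 111.8 174.8] yaw -0.0 w 47.2 t 12.4 -> shift [-0.02  0.03  1.58] turn [-0.01 -0.01 -0.  ]
```

```bash
python3 -m pendant '[[[0,0,0.4,0,0,0,38],[0,0,0.9,0,0,0,38],[0,0,1.3,0,0,0,38],[0,0,1.5,0,0,0,38],[0,0,1.59,0,0,0,38],[0,0,1.59,0,0,0,38],[0,0,1.59,0,0,0,38],[0,0,1.59,0,0,0,50],[0,0,1.59,0,0,0,60],[0,0,1.59,0,0,0,87],[0,0,1.59,0,0,0,87],[0,0,1,0,0,0,87],[0,0,-0.2,0,0,0,87],[0,0,-1.2,0,0,0,87],[0,0,-1.8,0,0,0,87],[0,0,-1.8,0,0,0,87],[0,0,-1.8,0,0,0,87]]]' 15
python3 - <<'E'
from h import *
from m import fit
V={c:snap(c,c+'2') for c in('side','top')}
fit('mill',[419,111],V);fit('spice_jar',[411,23],V)
for c in V:
    z=40
    print([(np.round(d['centre']).tolist(),round(d['score'],2),at(V[c],d['centre'],40)[:2].round(1).tolist()) for d in manip.landmark_of(c,'knob')])
go(607,153,228,1)
E
```

```text
time_s: 13.82
eef_pos: [418.8, 111.4, 229.6]
eef_rot: [-3.139, 0.001, -0.004]
ft_force: [-0.6, -0.1, -0.2]
grip_width: 86.7
grasp_force: 0.0
mill top none
mill both [418.6 104. ] 0.044
spice_jar top none
spice_jar both [395.6  -2.6] 0.641
[([305.0, 185.0], 0.93, [612.3, 146.1])]
[([340.0, 202.0], 0.56, [598.2, 157.7])]
now [418.3 110.9 227.9] yaw -0.0 w 86.6 t 14.2 -> shift [ 6.29 -1.4  -0.01] turn [ 0.01  0.01 -0.2 ]
```

View pics/side2.png

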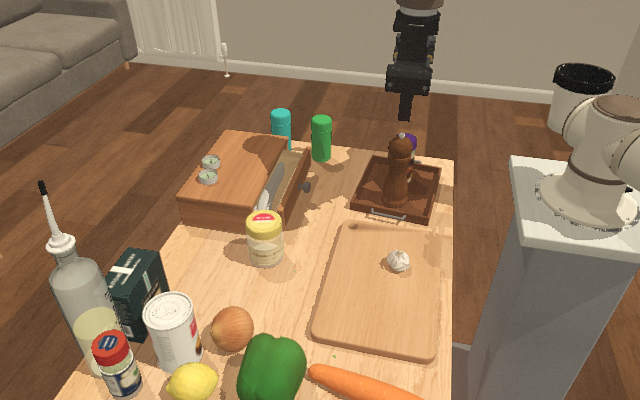

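```bash
python3 -m pendant '[[[6,-1.4,0,0,0,-0.2,87],[6,-1.4,0,0,0,-0.2,87],[6,-1.4,0,0,0,-0.2,87],[6,-1.4,0.5,0,0,-0.2,87],[6,-1.4,1.5,0,0,-0.2,87],[6,-1.4,3,0,0,-0.2,87],[6,-1.4,3,0,0,-0.2,87],[6,-1.4,3,0,0,-0.2,87],[6,-1.4,3,0,0,-0.2,87],[6,-1.4,3,0,0,-0.2,87],[6,-1.4,3,0,0,-0.2,87]]]' 15
python3 - <<'E'
from h import *
s=snap('wrist','w2')
for q,z in dict(knob=40,press=16,spice_jar=6,mill=6).items():print(q,[(np.round(d['centre']).tolist(),round(d['score'],2),wat(s,d['centre'],z).tolist()) for d in manip.landmark_of('wrist',q)])
for d in manip.cut_out('wrist','press'):
    print('pc',d['centre'],d['score'],wat(s,d['centre'],50))
go(609,153,21,1)
E
```

```text
time_s: 15.13
eef_pos: [599.7, 153.7, 141.9]
eef_rot: [-3.139, -0.028, -0.008]
ft_force: [-0.3, 1.8, 1.0]
grip_width: 87.2
grasp_force: 0.0
knob [([325.0, 189.0], 0.7, [611.0, 151.6])]
press [([313.0, 109.0], 0.89, [680.8, 163.4])]
spice_jar [([503.0, 86.0], 0.93, [720.4, -35.6]), ([491.0, 182.0], 0.75, [615.6, -30.2])]
mill []
pc [281.5, 112.9] 0.65 [676.6 187.9]
now [598.6 153.1 139.3] yaw 1.0 w 86.8 t 15.4 -> shift [0.34 0.01 3.94] turn [-0.01 -0.01 -0.  ]
```

View pics/w2.png

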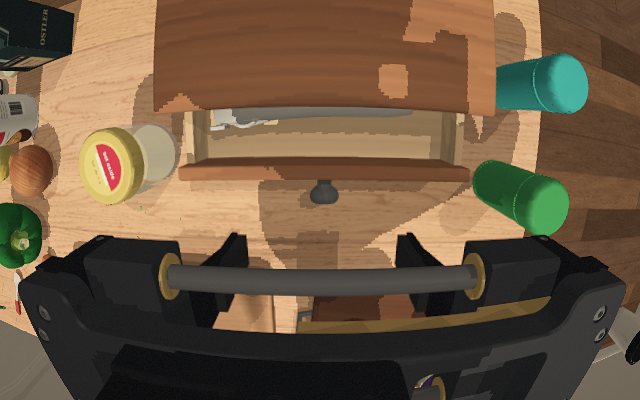

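```bash
python3 -m pendant '[[[0.36,0.03,0.5,0,0,0,87],[0.36,0.03,1.2,0,0,0,87],[0.36,0.03,2,0,0,0,87],[0.36,0.03,2.8,0,0,0,87],[0.36,0.03,3.5,0,0,0,87],[0.36,0.03,3.9,0,0,0,87],[0.36,0.03,3.9,0,0,0,87],[0.36,0.03,3.9,0,0,0,50],[0.36,0.03,3.9,0,0,0,40],[0.36,0.03,3.9,0,0,0,32],[0.36,0.03,3.9,0,0,0,27],[0.36,0.03,3.9,0,0,0,22],[0.36,0.03,3.9,0,0,0,18],[0.36,0.03,3.9,0,0,0,18]]]' 20
python3 - <<'E'
from h import *
go(540,152,21,1)
E
```

```text
time_s: 16.6
eef_pos: [609.5, 152.4, 22.0]
eef_rot: [-3.141, -0.027, -0.001]
ft_force: [-0.2, 1.4, -0.4]
grip_width: 48.6
grasp_force: 0.0
now [609.5 152.4  22. ] yaw 1.0 w 48.6 t 16.6 -> shift [-2.32 -0.03  0.03] turn [-0.   -0.01 -0.  ]
```

Keep closing, then pull slowly along -x.

```bash
python3 -m pendant '[[[0,0,0,0,0,0,18],[0,0,0,0,0,0,18],[0,0,0,0,0,0,18],[0,0,0,0,0,0,18],[0,0,0,0,0,0,18],[0,0,0,0,0,0,18],[0,0,0,0,0,0,18],[0,0,0,0,0,0,18]]]' 20
python3 -m pendant '[[[-0.1,0,0,0,0,0,18],[-0.25,0,0,0,0,0,18],[-0.45,0,0,0,0,0,18],[-0.65,0,0,0,0,0,18],[-0.85,0,0,0,0,0,18],[-1.05,0,0,0,0,0,18],[-1.25,0,0,0,0,0,18],[-1.45,0,0,0,0,0,18],[-1.65,0,0,0,0,0,18],[-1.8,0,0,0,0,0,18],[-1.95,0,0,0,0,0,18],[-2.05,0,0,0,0,0,18],[-2.1,0,0,0,0,0,18],[-2.1,0,0,0,0,0,18],[-2.1,0,0,0,0,0,18]]]' 20
```

```text
time_s: 17.27
eef_pos: [609.3, 152.1, 21.5]
eef_rot: [3.141, 0.027, -0.0]
ft_force: [-0.8, -1.0, -0.3]
grip_width: 23.0
grasp_force: 20.0
time_s: 18.52
eef_pos: [545.7, 151.2, 21.5]
eef_rot: [3.141, 0.027, -0.002]
ft_force: [-1.5, -0.4, 1.1]
grip_width: 22.9
grasp_force: 20.0
```

```bash
python3 -m pendant '[[[0,0,0,0,0,0,40],[0,0,0,0,0,0,60],[0,0,0,0,0,0,60],[0,0,0,0,0,0,60],[0,0,-0.7,0,0,0,60],[0,0,-1.7,0,0,0,60],[0,0,-2.9,0,0,0,60],[0,0,-4.1,0,0,0,60],[0,0,-5.3,0,0,0,60],[0,0,-6,0,0,0,60],[0,0,-6,0,0,0,60],[0,0,-6,0,0,0,60]]]' 20
python3 - <<'E'
from h import *
s=snap('wrist','w3')
for q,z in dict(knob=40,press=16).items():print(q,[(np.round(d['centre']).tolist(),round(d['score'],2),wat(s,d['centre'],z).tolist()) for d in manip.landmark_of('wrist',q)])
for d in manip.cut_out('wrist','press'):
    cs,_=cv2.findContours(d['mask'].astype(np.uint8),0,2);k=max(cs,key=cv2.contourArea)[:,0]
    w=np.array([wat(s,p,50) for p in k],np.float32);r=cv2.minAreaRect(w);print(d['score'],d['centre'],np.round(r,1) if 0 else r)
t=snap('top')
for d in manip.cut_out('top','press'):
    cs,_=cv2.findContours(d['mask'].astype(np.uint8),0,2);k=max(cs,key=cv2.contourArea)[:,0]
    w=np.array([at(t,p,45)[:2] for p in k],np.float32);print('top',d['score'],cv2.minAreaRect(w))
print([at(t,d['centre'],16)[:2] for d in manip.landmark_of('top','press')])
go(600,165,200,1)
E
```

```text
time_s: 19.52
eef_pos: [547.0, 151.7, 203.2]
eef_rot: [-3.139, -0.027, -0.005]
ft_force: [-0.4, -0.5, -0.6]
grip_width: 59.9
grasp_force: 0.0
knob [([323.0, 189.0], 0.55, [543.4, 150.4])]
press [([312.0, 120.0], 0.91, [616.7, 163.8]), ([348.0, 275.0], 0.61, [425.4, 115.8])]
0.85 [293.2, 122.9] ((617.6748657226562, 164.14767456054688), (27.896390914916992, 169.14353942871094), 2.140869379043579)
[]
now [546.  151.  200.4] yaw 1.0 w 59.8 t 19.9 -> shift [ 1.81 -0.43  0.01] turn [ 0.01  0.02 -0.  ]
```

View pics/w3.png

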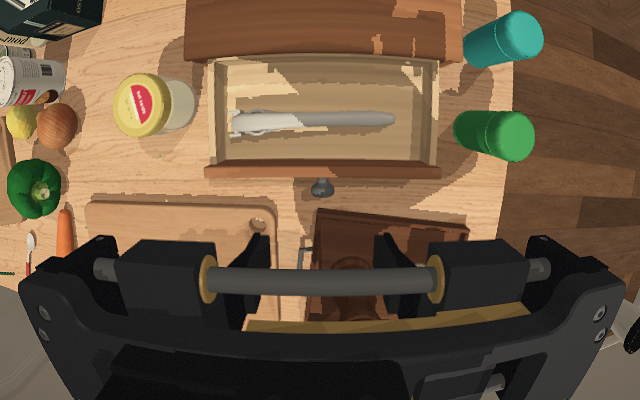

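Run:
```python
from h import *
print(manip.read_state()['joint_positions'].round(2))
go(617,164,180,92);go(617,164,180,-88)
```

```text
[ 0.56  0.3  -0.17 -0.   -1.1   1.03]
now [546.  151.  200.4] yaw 1.0 w 59.8 t 19.9 -> shift [ 2.38 -0.39  0.67] turn [-1.00e-02  3.00e-02 -1.82e+01]
now [546.  151.  200.4] yaw 1.0 w 59.8 t 19.9 -> shift [ 2.38 -0.39  0.67] turn [3.00e-02 1.00e-02 1.78e+01]
```

```bash
python3 -m pendant '[[[1,-0.2,0,0,0,1.4,60],[2,-0.39,0,0,0,2.8,60],[2.38,-0.39,0,0,0,4.2,60],[2.38,-0.39,0,0,0,5.6,60],[2.38,-0.39,0,0,0,7,60],[2.38,-0.39,0,0,0,8.4,55],[2.38,-0.39,0,0,0,9.8,50],[2.38,-0.39,0,0,0,11.2,47],[2.38,-0.39,0,0,0,12.6,47],[2.38,-0.39,0,0,0,14,47],[2.38,-0.39,0,0,0,15.4,47],[2.38,-0.39,0,0,0,16.8,47],[2.38,-0.39,0.5,0,0,17.8,47],[2.38,-0.39,1.5,0,0,17.8,47],[2.38,-0.39,2.3,0,0,17.8,47],[2.38,-0.39,2.5,0,0,17.8,47],[2.38,-0.39,2.5,0,0,17.8,47],[2.38,-0.39,2.5,0,0,17.8,47],[2.38,-0.39,2.5,0,0,17.8,47]]]' 20
python3 - <<'E'
from h import *
go(617,164,20,-88)
s=snap('wrist','w4')
for d in manip.cut_out('wrist','press'):
    cs,_=cv2.findContours(d['mask'].astype(np.uint8),0,2);k=max(cs,key=cv2.contourArea)[:,0]
    w=np.array([wat(s,p,50) for p in k],np.float32);r=cv2.minAreaRect(w);print(d['score'],d['centre'],r)
E
```

```text
time_s: 21.45
eef_pos: [618.8, 164.6, 128.3]
eef_rot: [-2.258, 2.18, -0.003]
ft_force: [0.5, 0.2, 0.2]
grip_width: 46.8
grasp_force: 0.0
now [618.8 164.6 128.3] yaw -88.0 w 46.8 t 21.4 -> shift [0.02 0.07 3.61] turn [-0.04  0.01  0.  ]
0.98 [324.2, 190.3] ((617.9431762695312, 146.47592163085938), (26.15739631652832, 143.61854553222656), 2.1932201385498047)
```

View pics/w4.png

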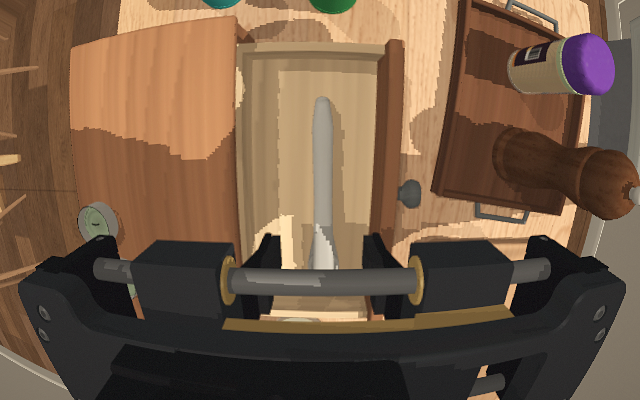

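```bash
python3 -m pendant '[[[0.02,0.04,0.5,0,0,0,47],[0.02,0.04,1.2,0,0,0,47],[0.02,0.04,1.9,0,0,0,47],[0.02,0.04,2.5,0,0,0,47],[0.02,0.04,3,0,0,0,47],[0.02,0.04,3.35,0,0,0,47],[0.02,0.04,3.55,0,0,0,47],[0.02,0.04,3.6,0,0,0,47],[0.02,0.04,3.6,0,0,0,40],[0.02,0.04,3.6,0,0,0,35],[0.02,0.04,3.6,0,0,0,30],[0.02,0.04,3.6,0,0,0,25],[0.02,0.04,3.6,0,0,0,18],[0.02,0.04,3.6,0,0,0,18],[0.02,0.04,3.6,0,0,0,18],[0.02,0.04,3.6,0,0,0,18]]]' 30
```

```text
time_s: 22.88
eef_pos: [617.3, 163.8, 19.4]
eef_rot: [-2.259, 2.181, -0.002]
ft_force: [0.8, 1.2, 1.9]
grip_width: 21.6
grasp_force: 30.0
```

```bash
python3 -m pendant '[[[0,0,-0.2,0,0,0,15],[0,0,-0.6,0,0,0,15],[0,0,-1.2,0,0,0,15],[0,0,-2,0,0,0,15],[0,0,-2.8,0,0,0,15],[0,0,-3.6,0,0,0,15],[0,0,-4.2,0,0,0,15],[0,0,-4.4,0,0,0,15],[0,0,-4.4,0,0,0,15],[0,0,-4.4,0,0,0,15]]]' 30
python3 - <<'E'
from h import *
go(475,365,152,-90)
s=snap('side','s5');t=snap('top')
print([(np.round(d['centre']).tolist(),round(d['score'],2),at(t,d['centre'],18)[:2].round()) for d in manip.landmark_of('top','garlic')])
E
```

```text
time_s: 23.72
eef_pos: [615.4, 163.3, 149.8]
eef_rot: [2.258, -2.182, -0.002]
ft_force: [-0.4, -0.4, -4.0]
grip_width: 21.9
grasp_force: 29.9
now [615.4 163.3 149.8] yaw -88.0 w 21.9 t 23.7 -> shift [-6.88  4.45 -0.07] turn [0.02 0.   0.39]
[]
```

View pics/s5.png

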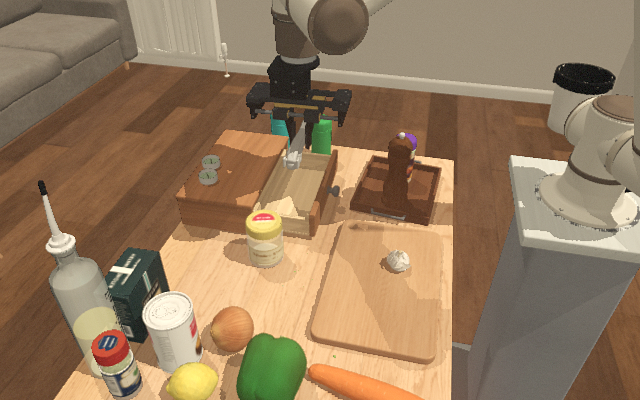

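```bash
python3 -m pendant '[[[-0.4,0.3,0,0,0,0.1,15],[-1.1,0.7,0,0,0,0.2,15],[-1.9,1.2,0,0,0,0.3,15],[-2.7,1.7,0,0,0,0.4,15],[-3.5,2.2,0,0,0,0.4,15],[-4.3,2.7,0,0,0,0.4,15],[-5.1,3.3,0,0,0,0.4,15],[-5.8,3.8,0,0,0,0.4,15],[-6.4,4.2,0,0,0,0.4,15],[-6.7,4.35,0,0,0,0.4,15],[-6.7,4.35,1,0,0,0.4,15],[-6.7,4.35,2,0,0,0.4,15],[-6.7,4.35,2.8,0,0,0.4,15],[-6.7,4.35,3.2,0,0,0.4,15],[-6.7,4.35,3.2,0,0,0.4,15],[-6.7,4.35,3.2,0,0,0.4,15]]]' 30
python3 - <<'E'
from h import *
go(478,360,22,-90)
s=snap('wrist','w6')
print([(np.round(d['centre']).tolist(),round(d['score'],2),wat(s,d['centre'],18)) for d in manip.landmark_of('wrist','garlic')])
E
```

```text
time_s: 25.2
eef_pos: [479.0, 359.2, 53.4]
eef_rot: [2.219, -2.22, 0.001]
ft_force: [0.1, 0.2, -1.4]
grip_width: 21.9
grasp_force: 29.9
now [479.  359.2  53.4] yaw -90.0 w 21.9 t 25.2 -> shift [-0.03  0.03  1.05] turn [ 0.02 -0.03 -0.01]
[([447.0, 177.0], 0.91, array([392.8, 322.7]))]
```

View pics/w6.png

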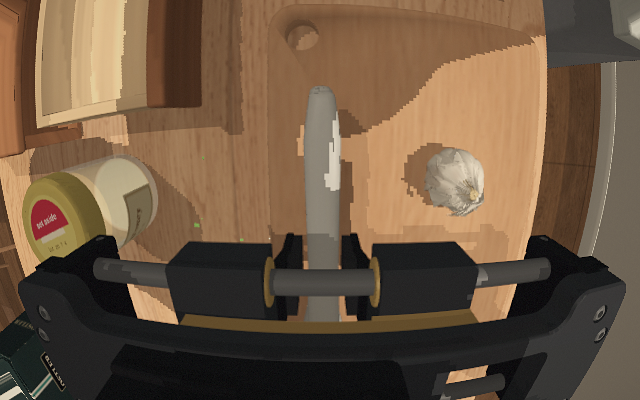

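```bash
python3 -m pendant '[[[0,0,0.4,0,0,0,15],[0,0,0.75,0,0,0,15],[0,0,0.95,0,0,0,15],[0,0,1.03,0,0,0,15],[0,0,1.07,0,0,0,15],[0,0,1.07,0,0,0,15],[0,0,1.07,0,0,0,28],[0,0,1.07,0,0,0,38],[0,0,1.07,0,0,0,50],[0,0,1.07,0,0,0,50],[0,0,1.07,0,0,0,50],[0,0,0.5,0,0,0,50],[0,0,-0.6,0,0,0,50],[0,0,-1.8,0,0,0,50],[0,0,-3,0,0,0,50],[0,0,-4,0,0,0,50],[0,0,-4,0,0,0,50],[0,0,-4,0,0,0,50]]]' 30
python3 - <<'E'
from h import *
go(546,151.5,100,1)
s=snap('side','s7');t=snap('top')
for d in manip.cut_out('side','press'):
    cs,_=cv2.findContours(d['mask'].astype(np.uint8),0,2);k=max(cs,key=cv2.contourArea)[:,0]
    print(d['score'],cv2.minAreaRect(np.array([at(s,p,40)[:2] for p in k],np.float32)))
print([at(t,d['centre'],18)[:2].round() for d in manip.landmark_of('top','press')])
E
```

```text
time_s: 26.8
eef_pos: [479.7, 360.8, 177.2]
eef_rot: [-2.217, 2.218, 0.001]
ft_force: [-1.0, 0.2, -0.7]
grip_width: 49.8
grasp_force: 0.0
now [479.7 360.8 177.2] yaw -90.0 w 49.8 t 26.8 -> shift [ 6.99 -2.2   2.55] turn [-7.00e-02  1.00e-02 -1.82e+01]
0.72 ((478.8703918457031, 363.5675048828125), (191.33291625976562, 29.737422943115234), 89.30179595947266)
[array([481., 357.])]
```

View pics/s7.png

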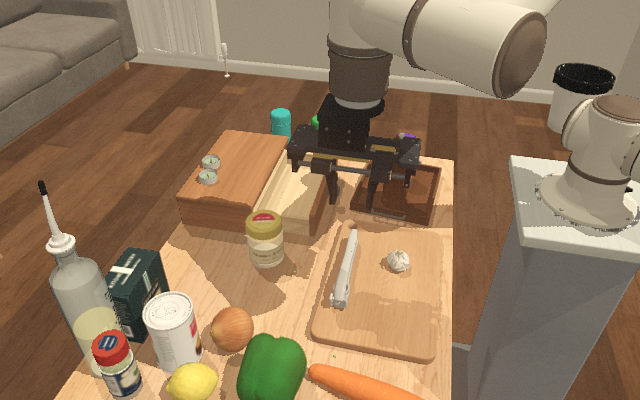

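```bash
python3 -m pendant '[[[1,-0.3,0,0,0,-1.4,50],[2,-0.6,0,0,0,-2.8,50],[3,-0.9,0,0,0,-4.2,50],[4,-1.2,0,0,0,-5.6,50],[5,-1.5,0,0,0,-7,50],[6,-1.8,0,0,0,-8.4,50],[6.99,-2.2,0,0,0,-9.8,50],[6.99,-2.2,0,0,0,-11.2,50],[6.99,-2.2,0,0,0,-12.6,50],[6.99,-2.2,0,0,0,-14,50],[6.99,-2.2,0,0,0,-15.4,50],[6.99,-2.2,0,0,0,-16.8,50],[6.99,-2.2,0,0,0,-18.2,50],[6.99,-2.2,1,0,0,-18.2,50],[6.99,-2.2,2,0,0,-18.2,50],[6.99,-2.2,2.5,0,0,-18.2,50],[6.99,-2.2,2.5,0,0,-18.2,50],[6.99,-2.2,2.5,0,0,-18.2,50]]]' 20
python3 - <<'E'
from h import *
s=snap('wrist')
print([(np.round(d['centre']).tolist(),round(d['score'],2),wat(s,d['centre'],40)) for d in manip.landmark_of('wrist','knob')])
go(545.5,151.3,21.5,1)
E
```

```text
time_s: 28.5
eef_pos: [544.3, 149.6, 98.1]
eef_rot: [3.139, 0.027, -0.005]
ft_force: [0.2, 0.7, 0.6]
grip_width: 50.1
grasp_force: 0.0
[([321.0, 213.0], 0.69, array([547.2, 150.3]))]
now [545.8 150.5 100.3] yaw 1.0 w 49.9 t 28.6 -> shift [-0.01 -0.03  2.63] turn [-0.   -0.02  0.  ]
```

```bash
python3 -m pendant '[[[0,-0.03,0.5,0,0,0,50],[0,-0.03,1.2,0,0,0,50],[0,-0.03,1.9,0,0,0,50],[0,-0.03,2.4,0,0,0,50],[0,-0.03,2.62,0,0,0,50],[0,-0.03,2.62,0,0,0,50],[0,-0.03,2.62,0,0,0,40],[0,-0.03,2.62,0,0,0,30],[0,-0.03,2.62,0,0,0,18],[0,-0.03,2.62,0,0,0,18],[0,-0.03,2.62,0,0,0,18],[0,-0.03,2.62,0,0,0,18]]]' 20
python3 -m pendant '[[[0.1,0,0,0,0,0,18],[0.3,0,0,0,0,0,18],[0.6,0,0,0,0,0,18],[0.9,0,0,0,0,0,18],[1.2,0,0,0,0,0,18],[1.5,0,0,0,0,0,18],[1.8,0,0,0,0,0,18],[2.1,0,0,0,0,0,18],[2.4,0,0,0,0,0,18],[2.7,0,0,0,0,0,18],[3,0,0,0,0,0,18],[3.2,0,0,0,0,0,18],[3.4,0,0,0,0,0,18],[3.5,0,0,0,0,0,18],[3.5,0,0,0,0,0,18],[3.5,0,0,0,0,0,18]]]' 25
```

```text
time_s: 29.6
eef_pos: [545.3, 151.3, 21.7]
eef_rot: [-3.141, -0.027, -0.002]
ft_force: [-0.1, -0.4, 3.1]
grip_width: 22.9
grasp_force: 20.0
time_s: 30.93
eef_pos: [651.8, 152.6, 21.7]
eef_rot: [-3.141, -0.027, -0.005]
ft_force: [2.2, -1.9, 3.7]
grip_width: 22.6
grasp_force: 25.0
```

```bash
python3 -m pendant '[[[0.15,0,0,0,0,0,18],[0.3,0,0,0,0,0,18],[0.4,0,0,0,0,0,18],[0.5,0,0,0,0,0,18],[0.55,0,0,0,0,0,18],[0.55,0,0,0,0,0,18]]]' 25
python3 -m pendant '[[[0.05,0,0,0,0,0,18],[0.1,0,0,0,0,0,18],[0.1,0,0,0,0,0,18]]]' 25
```

```text
time_s: 31.43
eef_pos: [667.0, 152.7, 21.7]
eef_rot: [3.141, 0.027, 0.001]
ft_force: [0.5, -1.4, 6.2]
grip_width: 23.2
grasp_force: 25.0
time_s: 31.68
eef_pos: [668.3, 152.7, 21.6]
eef_rot: [3.14, 0.027, -0.005]
ft_force: [-4.0, -1.0, 8.0]
grip_width: 22.5
grasp_force: 25.0
```

```bash
python3 -m pendant '[[[0.05,0,0,0,0,0,18],[0.1,0,0,0,0,0,18],[0.1,0,0,0,0,0,18],[0.1,0,0,0,0,0,18]]]' 25
python3 -m pendant '[[[0.05,0,0,0,0,0,18],[0.1,0,0,0,0,0,18],[0.1,0,0,0,0,0,18],[0.1,0,0,0,0,0,18]]]' 25
```

```text
time_s: 32.02
eef_pos: [668.3, 152.7, 21.6]
eef_rot: [3.139, 0.027, -0.014]
ft_force: [-10.4, 0.3, 13.0]
grip_width: 23.0
grasp_force: 25.0
time_s: 32.35
eef_pos: [668.3, 152.6, 21.5]
eef_rot: [3.138, 0.026, -0.024]
ft_force: [-17.1, 1.7, 17.2]
grip_width: 23.0
grasp_force: 25.1
```

```bash
python3 -m pendant '[[[-0.1,0,0,0,0,0,18],[-0.18,0,0,0,0,0,18],[-0.18,0,0,0,0,0,30],[-0.18,0,0,0,0,0,50],[-0.18,0,0,0,0,0,60],[-0.18,0,0,0,0,0,60],[-0.18,0,0,0,0,0,60],[-0.18,0,-0.6,0,0,0,60],[-0.18,0,-1.6,0,0,0,60],[-0.18,0,-2.8,0,0,0,60],[-0.18,0,-4,0,0,0,60],[-0.18,0,-5.2,0,0,0,80],[-0.18,0,-6.4,0,0,0,87],[-0.18,0,-7,0,0,0,87],[-0.18,0,-7,0,0,0,87],[-0.18,0,-7,0,0,0,87]]]' 25
python3 - <<'E'
from h import *
s=snap('wrist','w8')
print([(np.round(d['centre']).tolist(),round(d['score'],2),wat(s,d['centre'],40)) for d in manip.landmark_of('wrist','knob')])
go(419.2,111.5,230,0)
E
```

```text
time_s: 33.68
eef_pos: [670.3, 153.5, 232.2]
eef_rot: [-3.14, -0.026, -0.004]
ft_force: [-0.4, -0.2, -1.0]
grip_width: 83.5
grasp_force: 0.0
[([324.0, 181.0], 0.77, array([669.6, 150.6]))]
now [669.2 153.1 229.2] yaw 1.0 w 85.6 t 33.8 -> shift [-8.36  1.25 -0.  ] turn [0.01 0.03 0.19]
```

View pics/w8.png

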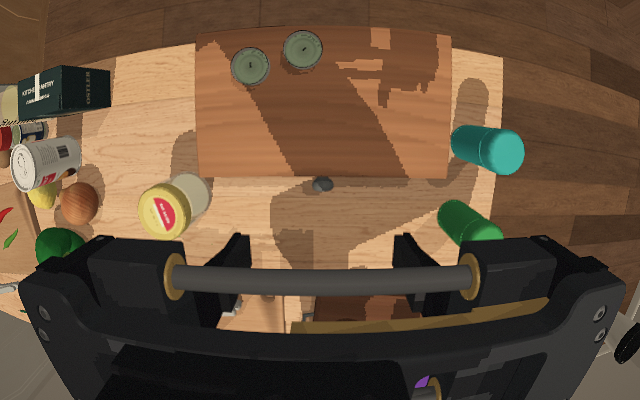

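```bash
python3 -m pendant '[[[-8.35,1.25,0,0,0,0.2,87],[-8.35,1.25,0,0,0,0.2,87],[-8.35,1.25,0,0,0,0.2,87],[-8.35,1.25,0,0,0,0.2,87],[-8.35,1.25,0,0,0,0.2,87],[-8.35,1.25,0,0,0,0.2,87],[-8.35,1.25,0,0,0,0.2,87],[-8.35,1.25,0,0,0,0.2,87],[-8.35,1.25,0,0,0,0.2,87],[-8.35,1.25,0,0,0,0.2,87],[-8.35,1.25,0,0,0,0.2,87]]]' 15
python3 - <<'E'
from h import *
go(419.5,111.6,127,0)
s=snap('wrist')
print([(np.round(d['centre']).tolist(),round(d['score'],2),wat(s,d['centre'],6)) for d in manip.landmark_of('wrist','mill')])
E
```

```text
time_s: 34.7
eef_pos: [421.2, 111.8, 230.4]
eef_rot: [3.141, -0.001, -0.001]
ft_force: [0.0, 0.3, -1.7]
grip_width: 86.8
grasp_force: 0.0
now [421.2 111.8 230.4] yaw -0.1 w 86.8 t 34.7 -> shift [-0.05  0.    3.45] turn [ 0.01  0.01 -0.01]
[([158.0, 22.0], 0.35, array([638.7, 333.1]))]
```

```bash
python3 -m pendant '[[[-0.05,0,0.5,0,0,0,87],[-0.05,0,1.2,0,0,0,87],[-0.05,0,2,0,0,0,87],[-0.05,0,2.8,0,0,0,87],[-0.05,0,3.3,0,0,0,87],[-0.05,0,3.45,0,0,0,87],[-0.05,0,3.45,0,0,0,87],[-0.05,0,3.45,0,0,0,65],[-0.05,0,3.45,0,0,0,57],[-0.05,0,3.45,0,0,0,52],[-0.05,0,3.45,0,0,0,47],[-0.05,0,3.45,0,0,0,42],[-0.05,0,3.45,0,0,0,38],[-0.05,0,3.45,0,0,0,38]]]' 15
python3 -m pendant '[[[0,0,-0.3,0,0,0,38],[0,0,-0.9,0,0,0,38],[0,0,-1.5,0,0,0,38],[0,0,-1.8,0,0,0,38],[0.4,-0.3,-1.8,0,0,0,38],[1,-0.8,-1.8,0,0,0,38],[1.7,-1.3,-1.8,0,0,0,38],[2.4,-1.9,-1.8,0,0,0,38],[3.1,-2.4,-1.8,0,0,0,38],[3.8,-3,-1.8,0,0,0,38],[4.4,-3.45,-1.8,0,0,0,38],[4.8,-3.75,-1.8,0,0,0,38],[5.02,-3.92,-1.8,0,0,0,38],[5.02,-3.92,-1.8,0,0,0,38],[5.02,-3.92,-1.8,0,0,0,38],[5.02,-3.92,-1.8,0,0,0,38]]]' 15
python3 - <<'E'
from h import *
go(570.2,229.3,121.2,0)
E
```

```text
time_s: 35.97
eef_pos: [418.7, 111.5, 127.7]
eef_rot: [-3.141, 0.001, -0.001]
ft_force: [0.5, 1.2, -0.3]
grip_width: 48.3
grasp_force: 0.4
time_s: 37.3
eef_pos: [568.2, 228.2, 181.1]
eef_rot: [3.141, -0.001, -0.002]
ft_force: [0.4, 0.2, -2.3]
grip_width: 46.7
grasp_force: 15.0
now [568.2 228.2 181.1] yaw -0.0 w 46.7 t 37.3 -> shift [ 0.07 -0.04  2.  ] turn [ 0.01  0.02 -0.01]
```

```bash
python3 -m pendant '[[[0.05,-0.03,0.5,0,0,0,38],[0.05,-0.03,1.1,0,0,0,38],[0.05,-0.03,1.6,0,0,0,38],[0.05,-0.03,1.85,0,0,0,38],[0.05,-0.03,1.93,0,0,0,38],[0.05,-0.03,1.96,0,0,0,38],[0.05,-0.03,1.96,0,0,0,38]]]' 15
```

```text
time_s: 37.88
eef_pos: [571.2, 230.0, 123.6]
eef_rot: [-3.141, 0.0, -0.002]
ft_force: [1.3, 0.5, -1.1]
grip_width: 46.8
grasp_force: 15.0
```

```bash
python3 -m pendant '[[[-0.04,0.02,0.04,0,0,0,38],[-0.04,0.02,0.07,0,0,0,38],[-0.04,0.02,0.07,0,0,0,38]]]' 15; python3 -m pendant '[[[0,0,0,0,0,0,38],[0,0,0,0,0,0,38]]]' 15
```

```text
time_s: 38.13
eef_pos: [570.2, 229.6, 121.9]
eef_rot: [-3.141, -0.0, -0.003]
ft_force: [-0.4, -0.4, 2.2]
grip_width: 47.3
grasp_force: 15.0
time_s: 38.3
eef_pos: [570.3, 229.6, 121.9]
eef_rot: [-3.141, -0.0, -0.003]
ft_force: [-0.8, -0.4, 3.4]
grip_width: 47.1
grasp_force: 15.0
```

Contact felt; release, rise, go over the jar on the tray.

```bash
python3 -m pendant '[[[0,0,0,0,0,0,50],[0,0,0,0,0,0,60],[0,0,0,0,0,0,87],[0,0,0,0,0,0,87],[0,0,-0.4,0,0,0,87],[0,0,-1.4,0,0,0,87],[0,0,-2.6,0,0,0,87],[0,0,-3.6,0,0,0,87],[0,0,-3.6,0,0,0,87],[0,0,-3.6,0,0,0,87]]]' 15
python3 - <<'E'
from h import *
go(411.5,23,180,0)
E
```

```text
time_s: 39.13
eef_pos: [570.4, 229.9, 230.8]
eef_rot: [-3.139, 0.001, -0.006]
ft_force: [0.4, 0.2, -1.9]
grip_width: 86.1
grasp_force: 0.0
now [570.4 229.9 230.8] yaw -0.0 w 86.1 t 39.1 -> shift [-5.3   6.9   1.65] turn [-0.03 -0.04 -0.  ]
```

```bash
python3 -m pendant '[[[-5.3,6.9,0,0,0,0,87],[-5.3,6.9,0,0,0,0,87],[-5.3,6.9,0,0,0,0,87],[-5.3,6.9,0,0,0,0,87],[-5.3,6.9,0,0,0,0,87],[-5.3,6.9,0,0,0,0,87],[-5.3,6.9,0,0,0,0,87],[-5.3,6.9,1,0,0,0,87],[-5.3,6.9,2,0,0,0,87],[-5.3,6.9,2.5,0,0,0,87],[-5.3,6.9,2.5,0,0,0,87],[-5.3,6.9,2.5,0,0,0,87],[-5.3,6.9,2.5,0,0,0,87]]]' 15
python3 - <<'E'
from h import *
from m import fit
V={c:snap(c,c+'9') for c in('side','top')}
fit('mill',[570,229],V);fit('spice_jar',[411,23],V)
go(411.5,23,76.5,0)
E
```

```text
time_s: 40.22
eef_pos: [411.2, 22.6, 154.1]
eef_rot: [3.142, 0.0, 0.001]
ft_force: [-0.1, 0.1, -0.3]
grip_width: 87.1
grasp_force: 0.0
mill both [569.5 227.6] 0.104
mill side [569.5 227.7] 0.071
mill top [564.4 227.6] 0.125
spice_jar top none
spice_jar both [410.6  13.3] 0.079
now [410.9  22.5 154.2] yaw -0.0 w 87.0 t 40.5 -> shift [ 0.02 -0.01  2.59] turn [-0.01 -0.02 -0.  ]
```

View pics/side9.png

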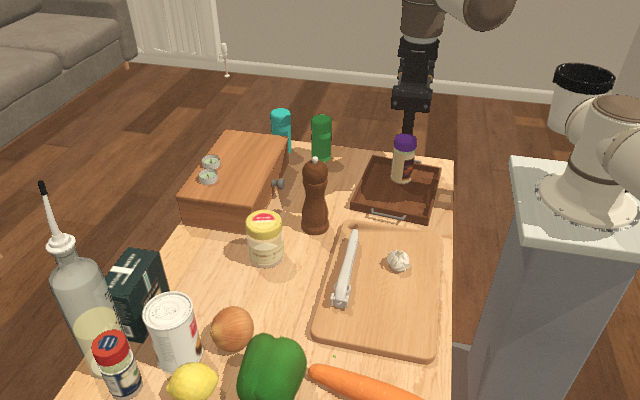

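```bash
python3 -m pendant '[[[0.02,0,0.5,0,0,0,87],[0.02,0,1.2,0,0,0,87],[0.02,0,1.9,0,0,0,87],[0.02,0,2.4,0,0,0,87],[0.02,0,2.6,0,0,0,87],[0.02,0,2.6,0,0,0,87],[0.02,0,2.6,0,0,0,65],[0.02,0,2.6,0,0,0,58],[0.02,0,2.6,0,0,0,53],[0.02,0,2.6,0,0,0,48],[0.02,0,2.6,0,0,0,43],[0.02,0,2.6,0,0,0,40],[0.02,0,2.6,0,0,0,40],[0.02,0,2.6,0,0,0,40],[0.02,0,2.6,0,0,0,40]]]' 15
python3 -m pendant '[[[0,0,-0.3,0,0,0,40],[0,0,-0.9,0,0,0,40],[0,0,-1.7,0,0,0,40],[0,0,-2.1,0,0,0,40],[0.5,-0.1,-2.1,0,0,0,40],[1.1,-0.3,-2.1,0,0,0,40],[1.8,-0.5,-2.1,0,0,0,40],[2.5,-0.7,-2.1,0,0,0,40],[3.2,-0.9,-2.1,0,0,0,40],[3.9,-1.1,-2.1,0,0,0,40],[4.5,-1.3,-2.1,0,0,0,40],[5,-1.45,-2.1,0,0,0,40],[5.35,-1.5,-2.1,0,0,0,40],[5.35,-1.5,-2.1,0,0,0,40],[5.35,-1.5,-2.1,0,0,0,40]]]' 15
python3 - <<'E'
from h import *
go(571.5,67.5,70.5,0)
E
```

```text
time_s: 41.77
eef_pos: [411.3, 22.3, 75.8]
eef_rot: [3.141, -0.0, 0.0]
ft_force: [-0.4, -1.0, 1.8]
grip_width: 48.0
grasp_force: 14.9
time_s: 43.02
eef_pos: [571.0, 67.2, 137.5]
eef_rot: [3.141, -0.001, -0.003]
ft_force: [-0.7, -0.5, -0.7]
grip_width: 48.2
grasp_force: 15.0
now [571.   67.2 137.5] yaw -0.1 w 48.2 t 43.0 -> shift [ 0.02 -0.01  2.23] turn [ 0.    0.03 -0.01]
```

```bash
python3 -m pendant '[[[0.02,-0.01,0.5,0,0,0,40],[0.02,-0.01,1.2,0,0,0,40],[0.02,-0.01,1.8,0,0,0,40],[0.02,-0.01,2.1,0,0,0,40],[0.02,-0.01,2.2,0,0,0,40],[0.02,-0.01,2.25,0,0,0,40],[0.02,-0.01,2.25,0,0,0,40],[0.02,-0.01,2.25,0,0,0,40]]]' 15
```

```text
time_s: 43.68
eef_pos: [572.9, 67.8, 72.2]
eef_rot: [-3.141, 0.0, -0.003]
ft_force: [-0.5, 0.2, -1.6]
grip_width: 48.3
grasp_force: 15.0
```

```bash
python3 -m pendant '[[[-0.05,0,0.04,0,0,0,40],[-0.05,0,0.08,0,0,0,40],[-0.05,0,0.08,0,0,0,40],[-0.05,0,0.08,0,0,0,40]]]' 15
```

```text
time_s: 44.02
eef_pos: [571.4, 67.7, 69.8]
eef_rot: [-3.141, -0.0, -0.003]
ft_force: [-1.6, -0.1, 5.1]
grip_width: 48.2
grasp_force: 15.0
```

```bash
python3 -m pendant '[[[0,0,0,0,0,0,55],[0,0,0,0,0,0,70],[0,0,0,0,0,0,87],[0,0,0,0,0,0,87],[0,0,-0.5,0,0,0,87],[0,0,-1.6,0,0,0,87],[0,0,-2.8,0,0,0,87],[0,0,-4,0,0,0,87],[0,0,-5.2,0,0,0,87],[0,0,-5.6,0,0,0,87],[-1.2,0,-5.6,0,0,0,87],[-2.4,0,-5.6,0,0,0,87],[-3.6,0,-5.6,0,0,0,87],[-3.6,0,-5.6,0,0,0,87],[-3.6,0,-5.6,0,0,0,87],[-3.6,0,-5.6,0,0,0,87]]]' 15
python3 - <<'E'
from h import *
from m import fit
V={c:snap(c,c+'10') for c in('side','top')}
fit('mill',[570,229],V);fit('spice_jar',[570,68],V)
E
```

```text
time_s: 45.35
eef_pos: [463.1, 67.8, 237.0]
eef_rot: [-3.141, -0.0, -0.002]
ft_force: [0.9, 0.8, 0.2]
grip_width: 87.0
grasp_force: 0.0
mill both [568.5 229.7] 0.074
mill side [569.3 226.9] 0.061
mill top [566.8 229.5] 0.07
spice_jar both [571.3  66.9] 0.451
spice_jar side [571.5  65.7] 0.186
spice_jar top [570.2  68.1] 0.715
```

View pics/side10.png

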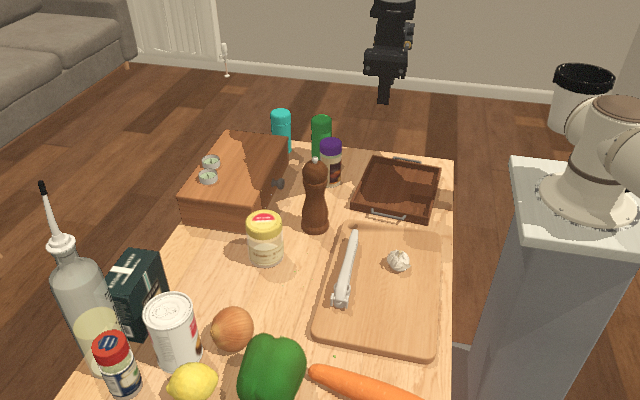

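The final picture matches the start: mill at (314,200), jar at (330,160), press flat on the board at (345,265), and the drawer shut. I'll hand in.

```bash
python3 -c "
from rig import manip
print(manip.finish_job())"
```

```text
the job is handed in; nothing more can be done
None
```

I handed the job in at about 45 s of the 136 s allowed: the press lies flat on the chopping board, the drawer is shut, and the mill and spice jar stand upright within a few millimetres of their start positions by the cameras; no verdict came back.

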